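Close the packed shoe carton

ROBOT

A 7-joint arm with a two-finger parallel gripper is mounted at the origin on the work surface. World frame = base frame: x ahead of the robot, y to its left, z up, the work surface at z = 0. Lengths are in m, angles in rad, forces in N, time in s.
With the tool pointing down it reaches from about 0.4 to 0.9 m from the base axis. Payload 5.6 kg.
Tool frame: the origin (TCP) lies on the mounting face of the last link; the fingertips stand 190 mm ahead of it and the grasp point (between the pads) lies 171 mm ahead of it; z points along the fingers, y is the line along which they close (so a half turn about z gives the same grasp; the last joint's range is limited). The gripper opens to 92 mm and grips with 3 to 60 N. Pads are 20 mm wide; open, the fingers measure 128 mm over their backs; the gripper's body (75 mm by 189 mm) begins 69 mm behind the grasp point.
Start: joints at [-1.195, 0.468, -0.012, 1.603, 0.006, 1.071, -0.056], TCP at [0.264, 0.594, 0.405] pointing down, gripper open.
Joint ranges: [-2.53, 2.53], [-0.31, 2.02], [-1.57, 1.55], [0.28, 2.44], [-1.29, 4.43], [0.15, 1.84], [-2.92, 2.92]. Speed limits (rad/s): [2.57, 2.57, 3.14, 3.14, 3.14, 3.14, 3.14].

INTERFACE

Orientations are given as a unit quaternion [x, y, z, w].
In Python, from rig import manip gives the robot as it stands.
- The arm moves only by the tool move_arm, never from a script. Its argument "motion" is a list of rows, each a list of 5 numbers: the opening, from 0 (shut) to 1 (fully open), then the shift along the tool's x, y, z scaled (see below), then the turn about the tool's z scaled (see below). In form: [[grip, dx, dy, dz, spin], ...]. A call has 1 to 12 rows; each row shifts and turns the commanded pose from where the row before left it, along the tool's axes as they then stand; what a row does not reach is not made up. The controller multiplies each number of a shift by 0.02 m and each number of a turn by 0.08 rad. A row lasts 1/12 s, in which the tool goes at most 41.7 mm and 7.16 degrees, less where a joint would pass 70% of its speed; a pose out of reach is approached as far as the arm can. A call with a number of a shift or a turn outside -1 to 1 is refused whole. A call with a gripper value outside its range is refused whole. The fingers move at their own pace and stop on an object; "newtons" is the grip in N (left out, the last holds). Time passes only in rows, so rows that do not move let the fingers close. It gives the time, the measured TCP pose, the force, the opening and the grip force at its end, in the units of the state.
- manip.get_obs(): the state, without advancing time (a new reading comes with each control period).
- manip.read_camera(name): name is "side" or "top"; returns (picture, depth): 384x512x3 uint8, blue, green, red; 384x512 float32, m along the optical axis (not along the pixel's ray), 0 where there is no reading.
- manip.get_calibration(name): a dict with "fx", "fy", "cx", "cy" (pixels), "k1" (the pictures are not rectified: a ray, as slopes to the right and down, at radius r is drawn at 1 + k1 r^2 times it, then the intrinsics apply), "cam_to_world" (4x4, takes a point from camera to world coordinates). Camera axes: x right, y up, looking along -z (the intrinsics and any distortion apply to the point x, -y, -z); pixel columns grow to the right and rows downward; lengths in m; the calibration is good to about 2 mm. A picture is of the moment at which its call begins. get_calibration takes no time and is no camera call.
- manip.close_job(): hands the job in; it is judged then, once.
Trained networks look in the newest picture that a camera, given by its name, has taken for a name from the list of things; names that differ only in an ending like _2 or _b are one class to them, and where a whole thing is asked for, a point or a joint stands for the part that bears it (a point fixed in the world has none). Each returns a list of dicts, best first, with "score" (0 to 1); they miss things now and then, are a little off and sometimes report something else, mostly with a low value. They report only what shows in the picture. A call takes as long as a camera call.
- manip.outline_of(camera, target): "region" (384x512 bool, what is visible of it) and "location" ([row, column] in pixels, amid what is visible of it).
- manip.mark_of(camera, target): "location" ([row, column] in pixels: a listed point, or the origin of a listed thing).
The state is a dict: "t": time; "qpos": joint angles; "dq": joint speeds; "effort": joint torques, N m; "tcp_pos": TCP position; "tool_rot": TCP orientation; "wrist_force": force on the tool from outside, world axes, zero at the start; "moment": the same for the moment, N m; "finger_gap": opening from 0.0 (shut) to 1.0 (fully open); "finger_force": force on a finger pad.
Only numpy, scipy, OpenCV 4.12 (cv2) and the standard library are available. Lean on these libraries where they do the work, as an engineer would, in place of code of your own. Each camera call takes 0.05 s, during which the arm holds its last target. There are 200 camera calls.

TASK

One of the two open white shoe cartons has a pair of black shoes in it: close that one. Fold its narrow brown inner flap fully down first, then fold its wide red outer flap fully down over it so that the carton is shut flat. Leave the empty carton alone: do not touch it.

Things in the scene. Friction and masses are not known exactly. Their poses are not given: they have to be found in the camera images.
- carton: Packed white carton to close; the two black shoes in it lie below the rim. Fixed on a stack of cardboard blanks 10 to 50 mm high. 140 mm along its x, 220 along its y, rim 90 above its underside, 3 mm board, open top. Origin: centre of its underside; z up. x points away from the robot (within 45 degrees), from the edge with the red outer flap to the edge with the brown inner flap; creases along y.
- inner_flap (a joint): Angle (rad) of the narrow brown flap: 60 mm from crease to free edge, 214 wide along carton y, 3 thick. Crease at carton x = +70, z = 90 mm (far edge). 0 = flat over the opening, pointing to carton -x, its 3 mm lying above the crease; pi/2 = upright; more = leaning outward. 20 g; slight crease friction (about 1 N at the free edge moves it), no spring: it stays where it is left.
- outer_flap (a joint): Angle (rad) of the wide red flap: 105 mm from crease to free edge, 220 wide along carton y, 3 thick. Crease at carton x = -70, z = 94 mm (edge near the robot). 0 = flat over opening and inner flap, pointing to carton +x, its 3 mm lying above the crease; pi/2 = upright; more = leaning outward. 35 g; slight crease friction (about 1 N at the free edge moves it), no spring: it stays where it is left.
- empty_carton: The look-alike open carton with nothing in it: same sizes, same two flaps in the same places, its own frame laid the same way (origin: centre of its underside). Fixed on its own stack of blanks, 10 to 50 mm high; not to be touched.

How it is judged:
By the outcome, as a careful person would: the job done as asked, in the order asked, and still so for the second after the job is handed in, with the robot touching nothing.
It also fails if it takes over 45 s, if anything falls off the work surface, if the arm or the gripper's body presses on something with over 40 N, if the wrist force passes 120 N, or if a joint passes its speed limit or range.

## Working session

There is one attempt and no reset: what is moved stays moved. The work goes in short steps, Python scripts to look and compute and a tool call to move; the robot and the scene stay as the last step left them, time stands still between calls to the robot, and variables do not carry over. Pictures are saved under pics/ and viewed, at most 10 in all, crops included, and the job is handed in when it is done.

Besides the shell and the picture viewer there is one more tool, called after "Call:" as a command line: name --pt "numbers of a row" for each row, then --argument value for the rest. move_arm: Moves the arm, as the interface text tells. Its arguments: {"type":"object","properties":{"motion":{"type":"array","items":{"type":"array","items":{"type":"number"}}},"newtons":{"type":"number"}},"required":["motion"]}

```bash
mkdir -p pics; ls; cat > h.py <<'E'
import numpy as np, cv2
from rig import manip
def cloud(name):
    im,d=manip.read_camera(name); c=manip.get_calibration(name)
    K=np.array([[c['fx'],0,c['cx']],[0,c['fy'],c['cy']],[0,0,1.]])
    v,u=np.mgrid[0:384,0:512]
    p=cv2.undistortPoints(np.stack([u,v],-1).reshape(-1,1,2).astype(float),K,np.array([c['k1'],0,0,0.])).reshape(384,512,2)
    P=np.stack([p[...,0]*d,-p[...,1]*d,-d,np.ones_like(d)],-1)@np.array(c['cam_to_world']).T
    P=P[...,:3]; P[d==0]=np.nan
    return im,P
E
python3 - <<'E'
from h import *
o=manip.get_obs(); print(o)
ims=[]
for n in('top','side'):
    im,P=cloud(n); ims.append(im); np.save(n+'.npy',P); cv2.imwrite(f'{n}_im.png',im)
    c=manip.get_calibration(n);print(n,np.round(c['cam_to_world'],3).tolist(),c['k1'],c['fx'])
    for t in('carton','inner_flap','outer_flap','empty_carton'):
        for k,r in enumerate(manip.outline_of(n,t)[:3]):
            g=P[r['region']]; g=g[~np.isnan(g[:,0])]
            np.save(f'{n}_{t}_{k}.npy',r['region'])
            print(n,t,round(r['score'],2),np.round(r['location']),r['region'].sum(),np.round(np.median(g,0),3) if len(g) else None)
        for r in manip.mark_of(n,t)[:3]: print('  mark',round(r['score'],2),np.round(r['location']))
cv2.imwrite('pics/a.png',cv2.resize(np.vstack(ims),(800,1200))[:600]); cv2.imwrite('pics/b.png',cv2.resize(ims[1],(800,600)))
E
```

```text
pics
{'t': 0.0, 'qpos': array([-1.19498993,  0.46837303, -0.0115575 ,  1.60362942,  0.005996  ,
        1.07140305, -0.05627793]), 'dq': array([-0.00086429,  0.000583  ,  0.00056547, -0.00065648, -0.0014626 ,
       -0.00273731, -0.00153723]), 'effort': array([-6.13232041e-04, -5.20565557e+01, -1.27268818e-02, -2.43742633e+01,
       -5.66344312e-02,  1.74342381e-02,  1.73904259e-04]), 'tcp_pos': array([0.26429781, 0.5935641 , 0.40374033]), 'tool_rot': array([ 2.07917289e-01,  9.78146006e-01, -8.81977832e-04, -1.15291140e-04]), 'wrist_force': array([0.06904122, 0.19763477, 0.34675694]), 'moment': array([ 0.00065649, -0.0051508 ,  0.04166628]), 'finger_force': 0.0, 'finger_gap': 0.9989473437473217}
top [[-0.058, 0.977, -0.204, 0.393], [-0.998, -0.057, 0.012, -0.014], [0.0, 0.204, 0.979, 1.021], [0.0, 0.0, 0.0, 1.0]] -0.04739950129289014 387.4998318074262
top carton 0.69 [215. 185.] 4088 [0.561 0.178 0.093]
  mark 0.56 [200. 177.]
top inner_flap 0.8 [170. 148.] 280 [0.624 0.208 0.186]Traceback (most recent call last):
  File "<stdin>", line 12, in <module>
ValueError: it knows: carton, empty_carton
```

```bash
python3 - <<'E'
from h import *
for n in('top','side'):
    im,P=cloud(n); np.save(n+'.npy',P); cv2.imwrite(f'pics/{n}.png',cv2.resize(im,(800,600))); cv2.imwrite(n+'_im.png',im)
    c=manip.get_calibration(n);print(n,np.round(c['cam_to_world'],3).tolist())
    for t in('carton','inner_flap','outer_flap','empty_carton'):
        for k,r in enumerate(manip.outline_of(n,t)[:3]):
            g=P[r['region']]; g=g[~np.isnan(g[:,0])]
            np.save(f'{n}_{t}_{k}.npy',r['region'])
            print(n,t,round(r['score'],2),np.round(r['location']),r['region'].sum(),np.round(np.percentile(g,[3,50,97],axis=0),3).tolist() if len(g) else None)
E
```

```text
top [[-0.058, 0.977, -0.204, 0.393], [-0.998, -0.057, 0.012, -0.014], [0.0, 0.204, 0.979, 1.021], [0.0, 0.0, 0.0, 1.0]]
top carton 0.87 [215. 181.] 3902 [[0.456, 0.054, 0.028], [0.561, 0.177, 0.095], [0.687, 0.293, 0.24]]
top inner_flap 0.82 [175. 145.] 307 [[0.555, 0.138, 0.137], [0.62, 0.216, 0.184], [0.684, 0.29, 0.194]]
top empty_carton 0.56 [210. 334.] 6868 [[0.423, -0.334, 0.018], [0.528, -0.228, 0.024], [0.633, -0.108, 0.21]]
side [[-0.995, 0.071, -0.076, 0.485], [-0.103, -0.761, 0.641, 0.618], [-0.013, 0.645, 0.764, 0.898], [0.0, 0.0, 0.0, 1.0]]
side carton 0.55 [260. 254.] 10564 [[0.45, 0.055, 0.013], [0.548, 0.186, 0.133], [0.679, 0.302, 0.237]]
side inner_flap 0.94 [280. 204.] 1825 [[0.554, 0.14, 0.136], [0.614, 0.226, 0.167], [0.686, 0.298, 0.193]]
side outer_flap 0.6 [234. 266.] 3141 [[0.444, 0.048, 0.142], [0.504, 0.135, 0.195], [0.576, 0.208, 0.242]]
side empty_carton 0.76 [141. 274.] 8124 [[0.416, -0.336, 0.011], [0.512, -0.212, 0.09], [0.636, -0.094, 0.209]]
side empty_carton 0.69 [235. 270.] 3192 [[0.444, 0.046, 0.142], [0.503, 0.135, 0.195], [0.576, 0.208, 0.242]]
```

View pics/top.png

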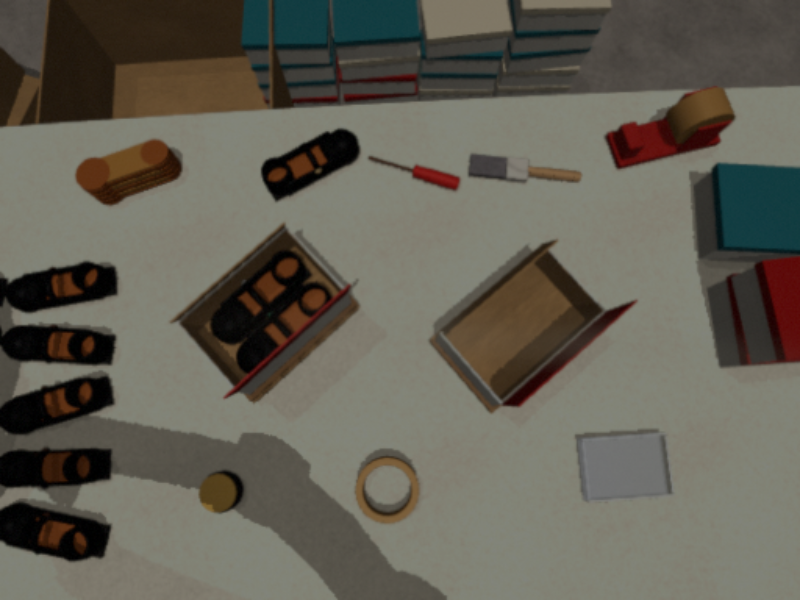

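View pics/side.png

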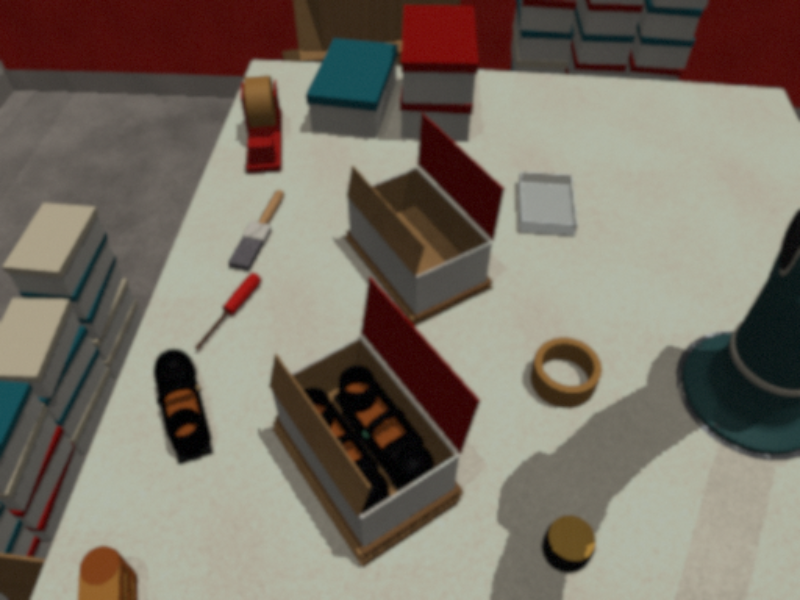

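The packed carton is the left one: top view about (265,310), side view about (370,440). Both its flaps stand roughly upright. Next I fit its pose.

```bash
cat >> h.py <<'E'
def plane(g):
    c=np.median(g,0)
    for _ in range(8):
        n=np.linalg.svd(g-c,full_matrices=False)[2][2]; r=(g-c)@n; k=abs(r)<max(.003,1.5*np.median(abs(r))); g=g[k]; c=g.mean(0)
    return c,n,g
E
python3 - <<'E'
from h import *
P=np.load('side.npy'); er=lambda m:cv2.erode(m.astype(np.uint8),np.ones((3,3)))>0
for t in('inner_flap','outer_flap'):
    g=P[er(np.load(f'side_{t}_0.npy'))]; g=g[~np.isnan(g[:,0])]; g=g[g[:,2]>.1]
    c,n,g=plane(g); n=n*np.sign(n[0])
    yaw=np.arctan2(n[1],n[0]); ex=np.array([np.cos(yaw),np.sin(yaw),0]); ey=np.array([-ex[1],ex[0],0])
    a=g@ex;b=g@ey
    print(t,len(g),'c',c.round(4),'n',n.round(3),'yaw',yaw.round(3),'x',np.percentile(a,[1,99]).round(4),'y',np.percentile(b,[0.5,99.5]).round(4),'z',np.percentile(g[:,2],[.5,99.5]).round(4))
    for z in np.arange(.12,.25,.01):
        k=abs(g[:,2]-z)<.005
        if k.sum()>20: print('  ',z.round(2),a[k].mean().round(4),k.sum(),b[k].min().round(3),b[k].max().round(3))
# rim: white points of carton top
for n in('top','side'):
    P=np.load(n+'.npy'); m=np.load(f'{n}_carton_0.npy'); g=P[m]; im=cv2.imread(n+'_im.png')[m]
    hsv=cv2.cvtColor(im[None],cv2.COLOR_BGR2HSV)[0]
    k=(hsv[:,1]<50)&(hsv[:,2]>90)&(g[:,2]>.06); h,e=np.histogram(g[k,2],bins=np.arange(.02,.26,.005)); print(n,[(round(x,3),y) for x,y in zip(e,h)if y])
    k=g[:,2]>0; h,e=np.histogram(g[k,2],bins=np.arange(0,.26,.005)); print(n,[(round(x,3),y) for x,y in zip(e,h)if y])
# top: blanks height near the carton / empty carton height
m=np.load('top_empty_carton_0.npy'); h,e=np.histogram(np.load('top.npy')[m][:,2],bins=np.arange(0,.26,.005)); print('empty',[(round(x,3),y) for x,y in zip(e,h)if y])
E
```

```text
inner_flap 1480 c [0.616  0.2241 0.1671] n [0.736 0.613 0.289] yaw 0.694 x [0.6088 0.625 ] y [-0.3326 -0.124 ] z [0.1397 0.1936]
   0.14 0.6241 130 -0.333 -0.125
   0.15 0.6219 267 -0.334 -0.123
   0.16 0.6189 272 -0.333 -0.123
   0.17 0.6159 279 -0.334 -0.123
   0.18 0.6128 307 -0.335 -0.124
   0.19 0.6101 224 -0.333 -0.124
outer_flap 2766 c [0.506  0.1327 0.1952] n [0.76  0.629 0.165] yaw 0.691 x [0.4663 0.4832] y [-0.3326 -0.1208] z [0.1442 0.2416]
   0.14 0.4825 24 -0.329 -0.129
   0.15 0.482 244 -0.334 -0.12
   0.16 0.4804 266 -0.335 -0.119
   0.17 0.4787 266 -0.334 -0.12
   0.18 0.477 271 -0.333 -0.121
   0.19 0.4753 285 -0.331 -0.122
   0.2 0.4737 274 -0.334 -0.121
   0.21 0.472 302 -0.335 -0.121
   0.22 0.4703 305 -0.335 -0.121
   0.23 0.4686 315 -0.333 -0.12
   0.24 0.4673 214 -0.333 -0.12
top [(np.float64(0.12), np.int64(4)), (np.float64(0.125), np.int64(10)), (np.float64(0.13), np.int64(143)), (np.float64(0.135), np.int64(22)), (np.float64(0.185), np.int64(1)), (np.float64(0.19), np.int64(14)), (np.float64(0.195), np.int64(2))]
top [(np.float64(0.0), np.int64(25)), (np.flo
[... 5107 characters left out ...]
t64(60)), (np.float64(0.125), np.int64(61)), (np.float64(0.13), np.int64(67)), (np.float64(0.135), np.int64(63)), (np.float64(0.14), np.int64(69)), (np.float64(0.145), np.int64(63)), (np.float64(0.15), np.int64(73)), (np.float64(0.155), np.int64(65)), (np.float64(0.16), np.int64(73)), (np.float64(0.165), np.int64(157)), (np.float64(0.17), np.int64(50)), (np.float64(0.175), np.int64(39)), (np.float64(0.18), np.int64(37)), (np.float64(0.185), np.int64(38)), (np.float64(0.19), np.int64(42)), (np.float64(0.195), np.int64(34)), (np.float64(0.2), np.int64(43)), (np.float64(0.205), np.int64(38)), (np.float64(0.21), np.int64(43)), (np.float64(0.215), np.int64(145)), (np.float64(0.22), np.int64(15))]
```

Call:
move_arm --pt "1 0 0 -0.3 -1" --pt "1 0 0 -0.3 -1" --pt "1 0 0 -0.3 -1" --pt "1 0 0 -0.3 -1" --pt "1 0 0 -0.3 -1" --pt "1 0 0 -0.3 -1" --pt "1 0 0 -0.3 -1" --pt "1 0 0 -0.3 -1" --pt "1 0 0 -0.3 -1" --pt "1 0 0 -0.3 -1" --pt "1 0 0 0 -1" --pt "1 0 0 0 -1"

```text
t: 1.7
tcp_pos: [0.2644, 0.5938, 0.4653]
tool_rot: [-0.269, 0.963, 0.0, 0.0]
wrist_force: [0.8, 0.6, 0.1]
finger_gap: 0.999
finger_force: 0.0
```

```bash
cat >> h.py <<'E'
from scipy.spatial.transform import Rotation as R
YAW=.692; C=np.array([.573,.1785,.0435]); RC=R.from_euler('z',YAW).as_matrix()
def where():
    o=manip.get_obs(); T=R.from_quat(o['tool_rot']).as_matrix(); tip=o['tcp_pos']+T[:,2]*.19
    ty=RC.T@T[:,1]
    print('t',round(o['t'],2),'tip in carton mm',((RC.T@(tip-C))*1000).round(1),'tool y in carton deg',np.degrees(np.arctan2(ty[1],ty[0])).round(2),'tilt',T[:,2].round(3),'q',o['qpos'].round(2),'F',(RC.T@o['wrist_force']).round(2),'gap',round(o['finger_gap'],2))
E
python3 -c "
from h import *; where()"
```

```text
t 1.7 tip in carton mm [ 27.6 516.8 231.8] tool y in carton deg 81.57 tilt [ 0.001  0.001 -1.   ] q [-1.06  0.43 -0.2   1.53  0.09  1.19  0.84] F [ 0.98 -0.04  0.14] gap 1.0
```

Call:
move_arm --pt "1 -0.2 0 0 -0.9" --pt "1 -0.2 0 0 -0.94" --pt "1 -0.4 -1 0 0" --pt "1 -0.4 -1 0 0" --pt "1 -0.4 -1 0 0" --pt "1 -0.4 -1 0 0" --pt "1 -0.4 -1 0 0" --pt "1 -0.4 -1 0 0" --pt "1 -0.4 -1 0 0" --pt "1 -0.4 -1 0 0" --pt "1 -0.3 -1 0 0" --pt "1 -0.3 -1 0 0"

```text
t: 2.7
tcp_pos: [0.4577, 0.4913, 0.4647]
tool_rot: [-0.337, 0.941, -0.0, 0.0]
wrist_force: [0.4, -0.8, -0.4]
finger_gap: 1.003
finger_force: 0.0
```

Call:
move_arm --pt "1 0 -1 0 0" --pt "1 0 -1 0 0" --pt "1 0 -1 0 0" --pt "1 0 -1 0 0" --pt "1 0 -1 0 0" --pt "1 0 -1 0 0" --pt "1 0 -1 0 0" --pt "1 0 -1 0 0" --pt "1 0 -1 0 0" --pt "1 0 -1 0 0" --pt "1 0 -1 0 0" --pt "1 0 -1 0 0"

```text
t: 3.7
tcp_pos: [0.6098, 0.3058, 0.4647]
tool_rot: [-0.337, 0.941, -0.0, 0.0]
wrist_force: [0.4, 0.1, -0.7]
finger_gap: 0.999
finger_force: 0.0
```

```bash
python3 -c "
from h import *; where()"
```

```text
t 3.7 tip in carton mm [109.6  74.5 231.2] tool y in carton deg 89.79 tilt [ 0.  0. -1.] q [-0.44  0.48 -0.1   1.44  0.05  1.22  1.71] F [ 0.4  -0.21 -0.71] gap 1.0
```

Call:
move_arm --pt "1 0 -1 0 0" --pt "1 0 -1 0 0" --pt "1 0 -1 0 0" --pt "1 0 -0.7 0 0" --pt "1 0 0 1 0" --pt "1 0 0 1 0" --pt "1 0 0 1 0" --pt "1 0 0 1 0" --pt "1 0 0 0.7 0" --pt "1 0.8 0 0 0" --pt "1 0.8 0 0 0" --pt "1 0 0 0 0"

```text
t: 4.7
tcp_pos: [0.6304, 0.2276, 0.3703]
tool_rot: [-0.337, 0.942, -0.0, -0.001]
wrist_force: [1.1, 0.7, 0.1]
finger_gap: 1.0
finger_force: 0.0
```

```bash
python3 -c "
from h import *; where()
im,P=cloud('side'); cv2.imwrite('pics/c.png',cv2.resize(im[100:384,100:450],None,fx=2,fy=2))"
```

```text
t 4.7 tip in carton mm [ 75.1   1.2 136.8] tool y in carton deg 89.73 tilt [-0.002 -0.002 -1.   ] q [-0.34  0.54 -0.08  1.57  0.05  1.03  1.82] F [ 1.3  -0.18  0.08] gap 1.0
```

View pics/c.png

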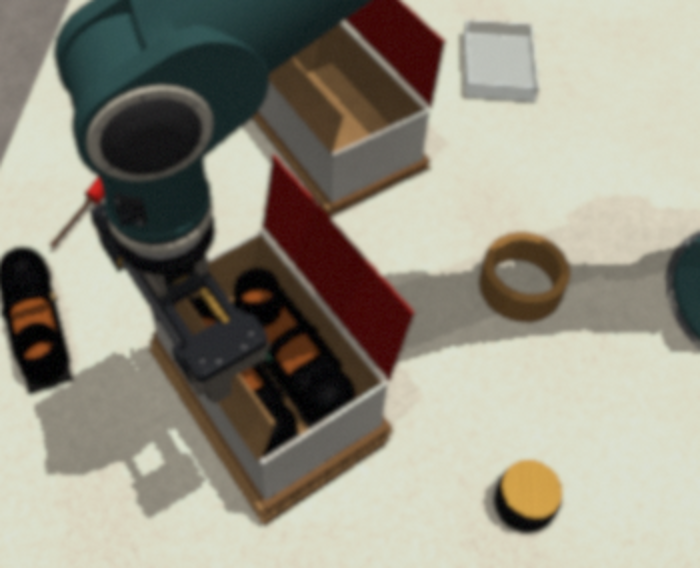

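Call:
move_arm --pt "1 0.3 0 0 0" --pt "1 0.3 0 0.1 0" --pt "1 0.3 0 0.15 0" --pt "1 0.3 0 0.2 0" --pt "1 0.3 0 0.25 0" --pt "1 0.2 0 0.25 0" --pt "1 0.15 0 0.25 0" --pt "1 0.1 0 0.25 0" --pt "1 0.1 0 0.25 0" --pt "1 0.05 0 0.2 0" --pt "1 0.05 0 0.1 0" --pt "1 0 0 0 0"

```text
t: 5.75
tcp_pos: [0.5982, 0.2018, 0.3299]
tool_rot: [-0.337, 0.941, 0.0, -0.0]
wrist_force: [-0.3, 0.9, -0.1]
finger_gap: 1.001
finger_force: 0.0
```

```bash
python3 -c "
from h import *; where()"
```

```text
t 5.75 tip in carton mm [34.1  1.9 96.4] tool y in carton deg 89.79 tilt [-0.001 -0.    -1.   ] q [-0.32  0.52 -0.09  1.71  0.05  0.92  1.84] F [ 0.28  0.88 -0.14] gap 1.0
```

Call:
move_arm --pt "1 0 0 0.1 0" --pt "1 0 0 0.05 0" --pt "1 0 0 0.05 0" --pt "1 0 0 0 0"

```text
t: 6.08
tcp_pos: [0.5984, 0.202, 0.3268]
tool_rot: [-0.337, 0.941, 0.0, 0.0]
wrist_force: [-0.6, 0.0, 0.3]
finger_gap: 0.999
finger_force: 0.2
```

```bash
python3 -c "
from h import *; where()"
```

```text
t 6.08 tip in carton mm [34.5  1.9 93.3] tool y in carton deg 89.79 tilt [ 0.  0. -1.] q [-0.32  0.52 -0.09  1.71  0.05  0.91  1.84] F [-0.43  0.41  0.33] gap 1.0
```

Call:
move_arm --pt "1 0 0 0.05 0" --pt "1 0 0 0.05 0" --pt "1 0 0 0 0"

```text
t: 6.33
tcp_pos: [0.5984, 0.202, 0.3266]
tool_rot: [-0.337, 0.941, -0.0, 0.0]
wrist_force: [-3.9, -1.2, 12.0]
finger_gap: 1.001
finger_force: 5.9
```

```bash
python3 -c "
from h import *; where()"
```

```text
t 6.33 tip in carton mm [34.6  1.9 93.1] tool y in carton deg 89.8 tilt [ 0.001  0.    -1.   ] q [-0.32  0.52 -0.09  1.71  0.05  0.91  1.84] F [-3.76  1.55 12.01] gap 1.0
```

Call:
move_arm --pt "1 0 0 -0.3 0" --pt "1 0 0 -0.7 0" --pt "1 0 0 -1 0" --pt "1 0 0 -1 0" --pt "1 0 0 -1 0" --pt "1 0 0 -1 0" --pt "1 0 0 -1 0" --pt "1 0 0 -0.8 0" --pt "1 0 0 0 0"

```text
t: 7.08
tcp_pos: [0.599, 0.2022, 0.4646]
tool_rot: [-0.337, 0.941, 0.0, 0.003]
wrist_force: [0.1, -0.6, -0.6]
finger_gap: 0.996
finger_force: 0.0
```

Call:
move_arm --pt "1 1 0 0 0" --pt "1 1 0 0 0" --pt "1 1 0 0 0" --pt "1 1 0 0 0" --pt "1 1 0 0 0" --pt "1 1 0 0 0" --pt "1 1 0 0 0" --pt "1 1 0 0 0" --pt "1 0 0 0 0"

```text
t: 7.83
tcp_pos: [0.4726, 0.0979, 0.4597]
tool_rot: [-0.336, 0.942, -0.0, -0.001]
wrist_force: [0.5, -1.1, -0.9]
finger_gap: 0.999
finger_force: 0.0
```

```bash
python3 - <<'E'
from h import *
where()
im,P=cloud('side'); cv2.imwrite('pics/d.png',cv2.resize(im[100:384,100:450],None,fx=2,fy=2))
for t in('inner_flap','outer_flap'):
  for r in manip.outline_of('side',t)[:2]:
    g=P[r['region']]; g=g[~np.isnan(g[:,0])]; g=(g-C)@RC*1000
    print(t,round(r['score'],2),np.percentile(g,[2,50,98],axis=0).round(0).tolist())
E
```

```text
t 7.83 tip in carton mm [-129.2    2.1  226.2] tool y in carton deg 89.65 tilt [-0.002 -0.002 -1.   ] q [-0.2   0.13 -0.08  1.93  0.01  1.08  1.97] F [-0.26 -1.16 -0.89] gap 1.0
inner_flap 0.85 [[9.0, -104.0, 86.0], [40.0, 10.0, 94.0], [69.0, 104.0, 96.0]]
outer_flap 0.85 [[-91.0, -108.0, 95.0], [-81.0, 9.0, 151.0], [-72.0, 106.0, 199.0]]
```

View pics/d.png

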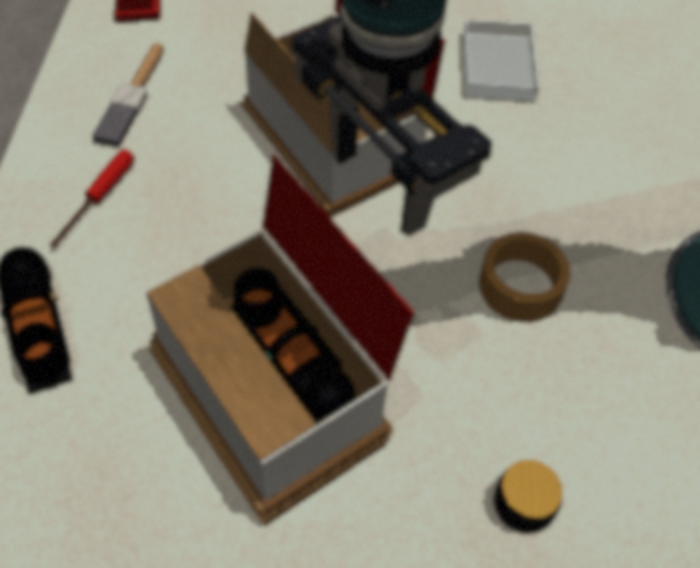

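Brown flap lies flat (z about 94–96 mm over the whole width). Fingers now stand on the robot side of the red flap, crop about (410,190), clear of the empty carton.

Call:
move_arm --pt "1 0 0 0.8 0" --pt "1 0 0 0.8 0" --pt "1 0 0 0.7 0" --pt "1 -0.5 0 0 0" --pt "1 -0.5 0 0 0" --pt "1 -0.4 0 0 0" --pt "1 -0.4 0 0 0" --pt "1 -0.4 0 0 0" --pt "1 -0.4 0 0.05 0" --pt "1 -0.4 0 0.05 0" --pt "1 -0.4 0 0.1 0" --pt "1 0 0 0 0"

```text
t: 8.98
tcp_pos: [0.5282, 0.1445, 0.4103]
tool_rot: [-0.338, 0.941, 0.0, 0.0]
wrist_force: [-0.4, 0.5, 0.5]
finger_gap: 0.998
finger_force: 0.0
```

```bash
python3 -c "
from h import *; where()"
```

```text
t 8.98 tip in carton mm [-56.    2.5 176.8] tool y in carton deg 89.85 tilt [ 0.     0.001 -1.   ] q [-0.26  0.29 -0.09  1.85  0.03  1.    1.91] F [0.03 0.59 0.53] gap 1.0
```

Call:
move_arm --pt "1 -0.5 0 0.25 0" --pt "1 -0.5 0 0.25 0" --pt "1 -0.4 0 0.35 0" --pt "1 -0.4 0 0.35 0" --pt "1 -0.3 0 0.4 0" --pt "1 -0.3 0 0.4 0" --pt "1 -0.2 0 0.5 0" --pt "1 -0.2 0 0.5 0" --pt "1 -0.1 0 0.3 0" --pt "1 -0.1 0 0.3 0" --pt "1 0 0 0.15 0" --pt "1 0 0 0.1 0"

```text
t: 9.98
tcp_pos: [0.5736, 0.1815, 0.3332]
tool_rot: [-0.337, 0.941, 0.0, -0.0]
wrist_force: [-0.2, -0.4, 0.1]
finger_gap: 1.004
finger_force: 0.2
```

Call:
move_arm --pt "1 0 0 0.1 0" --pt "1 0 0 0.05 0" --pt "1 0 0 0.05 0" --pt "1 0 0 0 0"

```text
t: 10.32
tcp_pos: [0.5736, 0.1814, 0.3307]
tool_rot: [-0.337, 0.941, -0.0, 0.0]
wrist_force: [-2.1, -0.8, 4.3]
finger_gap: 0.996
finger_force: 2.2
```

```bash
python3 -c "
from h import *; where()"
```

```text
t 10.32 tip in carton mm [ 2.4  1.8 97.2] tool y in carton deg 89.78 tilt [ 0.  0. -1.] q [-0.3   0.47 -0.08  1.78  0.05  0.89  1.86] F [-2.17  0.7   4.28] gap 1.0
```

Call:
move_arm --pt "1 0 0 0.05 0" --pt "1 0 0 0.03 0" --pt "1 0 0 0 0"

```text
t: 10.57
tcp_pos: [0.5736, 0.1815, 0.3305]
tool_rot: [-0.337, 0.941, -0.0, 0.0]
wrist_force: [-4.8, -1.9, 11.7]
finger_gap: 1.001
finger_force: 6.5
```

Call:
move_arm --pt "1 0 0 -0.3 0" --pt "1 0 0 -0.7 0" --pt "1 0 0 -1 0" --pt "1 0 0 -1 0" --pt "1 0 0 -1 0" --pt "1 0 0 -1 0" --pt "1 0 0 -1 0" --pt "1 0.7 0.7 -0.5 0" --pt "1 1 1 0 0" --pt "1 1 1 0 0" --pt "1 1 1 0 0" --pt "1 1 1 0 0"

```text
t: 11.57
tcp_pos: [0.4399, 0.1943, 0.4583]
tool_rot: [-0.337, 0.941, -0.0, 0.0]
wrist_force: [0.3, 0.4, 0.5]
finger_gap: 0.999
finger_force: 0.0
```

Call:
move_arm --pt "1 0 1 0 0" --pt "1 0 1 0 0" --pt "1 0 1 0 0" --pt "1 0 1 0 0" --pt "1 0 1 0 0" --pt "1 0 1 0 0" --pt "1 0 1 0 0" --pt "1 0 1 0 0" --pt "1 0 0 0 0"

```text
t: 12.32
tcp_pos: [0.3371, 0.3206, 0.4586]
tool_rot: [-0.34, 0.94, 0.001, 0.0]
wrist_force: [-0.4, 0.1, 0.3]
finger_gap: 0.999
finger_force: 0.0
```

```bash
python3 - <<'E'
from h import *
where()
im,P=cloud('side'); cv2.imwrite('pics/e.png',cv2.resize(im,(800,600)))
for t in('inner_flap','outer_flap'):
  for r in manip.outline_of('side',t)[:2]:
    g=P[cv2.erode(r['region'].astype(np.uint8),np.ones((3,3)))>0]; g=g[~np.isnan(g[:,0])]; g=(g-C)@RC*1000
    print(t,round(r['score'],2),np.percentile(g,[2,50,98],axis=0).round(0).tolist(),'slope dz/dx,dz/dy',np.linalg.lstsq(np.c_[g[:,:2],np.ones(len(g))],g[:,2],rcond=None)[0].round(3))
E
```

```text
t 12.32 tip in carton mm [-90.8 260.2 225.1] tool y in carton deg 90.11 tilt [ 0.     0.002 -1.   ] q [-0.56  0.11 -0.29  1.96  0.03  1.07  1.4 ] F [-0.26  0.36  0.31] gap 1.0
inner_flap 0.89 [[37.0, -99.0, 91.0], [52.0, 10.0, 94.0], [66.0, 101.0, 96.0]] slope dz/dx,dz/dy [-4.0000e-03 -3.0000e-03  9.3909e+01]
outer_flap 0.77 [[-67.0, -103.0, 95.0], [-17.0, 10.0, 98.0], [30.0, 104.0, 101.0]] slope dz/dx,dz/dy [-1.0000e-03 -3.0000e-03  9.7854e+01]
```

View pics/e.png

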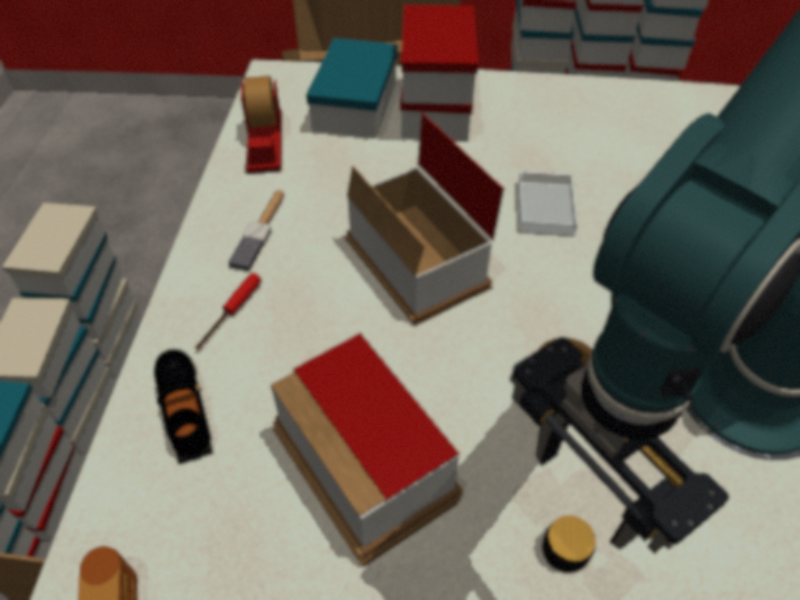

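The picture shows the carton shut flat: the red flap, about (375,415), lies over the brown one, about (330,440). Both measured slopes are about 0. The empty carton is unchanged and the gripper touches nothing.

```bash
python3 -c "
from rig import manip; print(manip.close_job())"
```

```text
the job is handed in; nothing more can be done
None
```

The carton with the black shoes is shut flat, with the brown flap folded down first and the red flap over it; I did not touch the empty carton, and the job was handed in at about 12 s.

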